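# Step the tube racks round the fraction collector

### The arm

A 6-joint arm with a two-finger parallel gripper is mounted at the origin on the work surface. World frame = base frame: x ahead of the robot, y to its left, z up, the work surface at z = 0. Lengths are in m, angles in degrees, forces in N, time in s.
With the tool pointing down it reaches from about 0.4 to 0.825 m from the base axis. Payload 7 kg.
Tool frame: the origin (TCP) lies midway between the tips of the shut fingers; the grasp point (between the pads) lies 19 mm behind it; z points along the fingers, y is the line along which they close (so a half turn about z gives the same grasp; the last joint's range is limited). The gripper opens to 88 mm and grips with 3 to 60 N. Pads are 19 mm wide; open, the fingers measure 130 mm over their backs; the gripper's body (78 mm by 193 mm) begins 47 mm behind the grasp point.
Start: joints at [-51.79, 20.546, 0.682, 0, -70.136, -16.507], TCP at [0.25, -0.627, 0.227] pointing down, gripper open.
Joint ranges: [-176.03, 176.03], [-82.01, 121.73], [-58.28, 71.71], [-173.87, 95.51], [-174.79, -0.11], [-173.66, 173.66]. Speed limits (degrees/s): [136.94, 136.94, 172.46, 180, 180, 180].

### API

Orientations are given as [roll, pitch, yaw] about the fixed x, y, z axes, in that order (R = Rz(yaw) Ry(pitch) Rx(roll)).
In Python, from plant import ctrl gives the robot as it stands. The module is installed in compiled form; this text tells all that it offers.
- The arm moves only by the tool send_rows, never from a script. Its argument "plan" is a list that holds one entry, the list of rows, each a list of 6 numbers: the shift along the tool's x, y, z in normalised numbers (1 is 0.4 m), then the turn, a rotation vector about the tool's x, y, z in parts of the range, where 1.0 means 90 degrees. A call has 1 to 8 rows; each row is the pose to reach, as a shift and turn from the pose commanded when the call began, along the tool's axes at that moment; what a row does not reach only later rows make up. A row lasts 1/12 s, in which the tool goes at most 41.7 mm and 7.16 degrees, less where a joint would pass 70% of its speed; a pose out of reach is approached as far as the arm can. Shift and turn numbers lie between -1 and 1, and a call with a number outside is refused. A call with a gripper value outside its range is refused whole. "fingers" is the opening, from 0 (shut) to 1 (fully open), set as the call begins (left out, the last holds). The fingers move at their own pace and stop on an object; the grip force is fixed at half the most. Time passes only in rows, so rows that repeat a pose let the fingers close. It gives the time, the measured TCP pose, the force, the opening and the grip force at its end, in the units of the state.
- ctrl.get_obs(): the state, without advancing time (a new reading comes with each control period).
- ctrl.snapshot(name): name is "scene" or "top" or "wrist"; returns a dict with "img" (480x640x3 uint8, red, green, blue), "K" (3x3 intrinsics, pixels), "k1" (the pictures are not rectified: a ray, as slopes to the right and down, at radius r is drawn at 1 + k1 r^2 times it, then the intrinsics apply), "pose" (4x4, takes a point from camera to world coordinates). Camera axes: x right, y down, z forward; pixel columns grow to the right and rows downward; lengths in m; the calibration is good to about 2 mm. A picture is of the moment at which its call begins. There is no depth.
- ctrl.close_job(): hands the job in; it is judged then, once.
The state is a dict: "clock": time; "joint_pos": joint angles; "qvel": joint speeds; "tau": joint torques, N m; "tool_pos": TCP position; "orientation": TCP orientation; "force": force on the tool from outside, world axes, zero at the start; "moment": the same for the moment, N m; "opening": finger opening in m; "gripper_force": force on a finger pad.
Only numpy, scipy, OpenCV 4.12 (cv2) and the standard library are available. Lean on these libraries where they do the work, as an engineer would, in place of code of your own. Each camera call takes 0.05 s, during which the arm holds its last target. There are 200 camera calls.

### The job

The collecting place (rear right) of the fraction collector is empty and its drive is off: step the three racks round the tray by hand, one place each, one at a time. First slide the waiting rack (front right) straight back into the collecting place until it is home and the catch has sprung up behind it, then slide the front left rack across until it meets the right buffer, and last slide the rear left rack forward until it meets the front buffer. The tubes are open: slide the racks gently along the tray, never lift or tip them, feel for each stop and do not ram it, and leave the other things on the bench alone.

Things in the scene. Friction and masses are not known exactly. Their poses are not given: they have to be found in the camera images.
- collector: Fraction collector fixed on the bench: blue housing 164 (x, from -74 to +90) x 262 (y) mm. Origin on its underside; x to its rear (away from the robot, yaw within 0.25 rad), y to its left. Tray floor 60 mm up, four rack places: front row x = -31, rear row x = +31 (right one: more or less), right y = -58, left y = +58 mm, nothing between them. A drop-arm column (x 88, y -140 mm) is 211 mm high.
- catch (a joint): Sprung floor catch at the front edge of the collecting place, at y = -58 mm: a steel ramp 24 mm wide, rising rearwards over 10 mm to 4 mm above the floor, with a steep back. Value in m: 0 up, 0.004 pressed flush under a rack. A rack from the front rides over it with about 3 N extra; when wholly past, it springs up behind the rack.
- collecting (a point): Rough rack centre of the collecting place (rear right), on the tray floor. Behind it is a steel stop plate with a rubber buffer (face 60 x 16 mm). Catch and buffer, 40.8 mm apart, sit on a carriage set by a slotted screw: the buffer face lies anywhere from x = +46.5 to +64.5 mm of the collector, and this is NOT measured: feel for it. All buffers: 2 mm of give at 6 N/mm, then hard steel.
- waiting (a point): Rack centre of the front right place, on the tray floor. A rubber buffer in the right rail has its face at y = -116.5 mm of the collector. Rails: steel, 8 mm high above the floor and 8 mm thick; inner faces at y = -118.5 and +118.5 mm (sides), x = -57 mm (front).
- front_left (a point): Rack centre of the front left place, on the tray floor. A rubber buffer in the front rail (60 mm wide) has its face at x = -55 mm of the collector.
- rear_left (a point): Rack centre of the rear left place, on the tray floor. A rear rail (inner face x = +56 mm, outer +64 mm) stands behind this place only.
- rack_narrow: White tube rack 40 (x) x 112 (y) x 40 mm, fourteen thin tubes (12 mm) in two rows, open, up to 55 mm high; 0.4 to 0.8 kg, loose. Origin: centre of underside; axes as the collector's. Its starting place varies. Push its flat sides with closed fingertips: 1 to 3 N slides it. Over 25 N on rail, stop or rack is too much: go slowly, stop when resistance nears 8 N.
- rack_wide: White tube rack 40 (x) x 112 (y) x 40 mm, four thick tubes (23 mm) in one row, open, up to 55 mm high; 0.4 to 0.8 kg, loose. Origin: centre of underside; axes as the collector's. Its starting place varies. Push its flat sides with closed fingertips: 1 to 3 N slides it. Over 25 N on rail, stop or rack is too much: go slowly, stop when resistance nears 8 N.
- rack_medium: White tube rack 40 (x) x 112 (y) x 40 mm, twelve middling, lower tubes (16 mm) in two rows, open, up to 55 mm high; 0.4 to 0.8 kg, loose. Origin: centre of underside; axes as the collector's. Its starting place varies. Push its flat sides with closed fingertips: 1 to 3 N slides it. Over 25 N on rail, stop or rack is too much: go slowly, stop when resistance nears 8 N.
- solvent_bottle: Amber solvent bottle, 86 mm across, 200 mm high, right of the collector; leave alone. Origin: centre of its underside.
- beaker: Glass beaker, 68 mm across, 85 mm high, left of the collector; leave alone. Origin: centre of its underside.
- tip_box: Box of pipette tips, 80 x 120 x 57 mm, right of the collector; leave alone. Origin: centre of its underside.
Not all that is in view belongs to the job. What is shaped like the rack_narrow but orange or yellow is not meant.

How it is judged:
By the outcome, as a careful person would: the job done as asked, in the order asked, and still so for the second after the job is handed in, with the robot touching nothing.
It also fails if it takes over 64 s, if anything falls off the work surface, if the arm or the gripper's body presses on something with over 40 N, if the wrist force passes 120 N, or if a joint passes its speed limit or range.

## Working session

There is one attempt and no reset: what is moved stays moved. The work goes in short steps, Python scripts to look and compute and a tool call to move; the robot and the scene stay as the last step left them, time stands still between calls to the robot, and variables do not carry over. Pictures are saved under pics/ and viewed, at most 10 in all, crops included, and the job is handed in when it is done.

Besides the shell and the picture viewer there is one more tool, called after "Call:" by a JSON object that holds its "op" and its "data". send_rows: Moves the arm, as the interface text tells. Its arguments: {"type":"object","properties":{"plan":{"type":"array","items":{"type":"array","items":{"type":"array","items":{"type":"number"}}}},"fingers":{"type":"number"}},"required":["plan"]}

```bash
mkdir -p pics; python3 - <<'E'
from plant import ctrl
import cv2,pickle
for n in ("scene","top"):
    s=ctrl.snapshot(n); pickle.dump(s,open(n+".pkl","wb")); cv2.imwrite(f"pics/{n}0.png",s["img"][:,:,::-1])
    print(n,s["K"].tolist(),s["k1"],s["pose"].round(4).tolist())
print(ctrl.get_obs())
E
```

```text
scene [[576.1251181804171, 0.0, 328.4126424770709], [0.0, 576.1251181804171, 231.07388146851517], [0.0, 0.0, 1.0]] -0.01455666187669468 [[-0.2823, 0.7682, -0.5747, 1.226], [0.9592, 0.236, -0.1557, 0.1689], [0.016, -0.5952, -0.8034, 1.0083], [0.0, 0.0, 0.0, 1.0]]
top [[545.8823613457691, 0.0, 312.0519867087833], [0.0, 545.8823613457691, 240.12355199653655], [0.0, 0.0, 1.0]] 0.05449079178252241 [[-0.0101, -0.9871, 0.1601, 0.3612], [-0.9999, 0.0106, 0.0024, -0.0211], [-0.0041, -0.16, -0.9871, 1.2009], [0.0, 0.0, 0.0, 1.0]]
{'clock': 0.1, 'joint_pos': array([-5.17908531e+01,  2.05871608e+01,  6.39818077e-01, -1.75840293e-02,
       -7.01362907e+01, -1.65079795e+01]), 'qvel': array([ 0.08786077, -0.02678283,  0.10444127,  0.03760172, -0.04561004,
        0.0667224 ]), 'tau': array([-1.61977496e-03, -5.84163773e+01,  2.93752098e+01,  7.01556042e+00,
        1.02057066e-02, -5.85200632e-05]), 'tool_pos': array([ 0.24941835, -0.62676179,  0.22572482]), 'orientation': array([ 1.79915116e+02, -7.91680514e-03, -1.58304814e+02]), 'force': array([0.23935854, 0.11115556, 0.30447527]), 'moment': array([ 0.00644031,  0.00397183, -0.01109203]), 'gripper_force': 0.0, 'opening': 0.08786999283031414}
```

View pics/scene0.png

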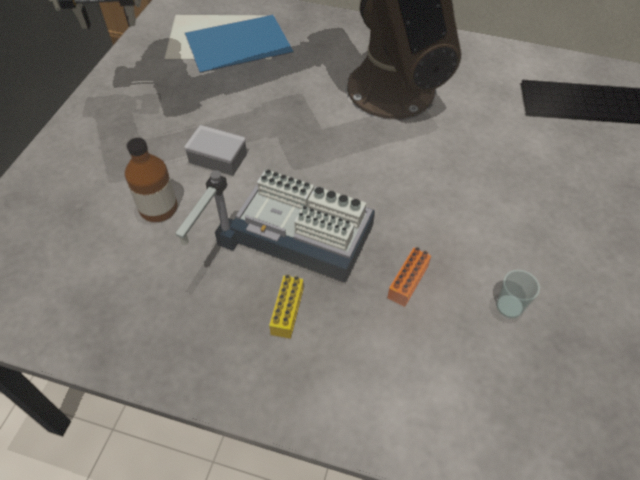

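View pics/top0.png

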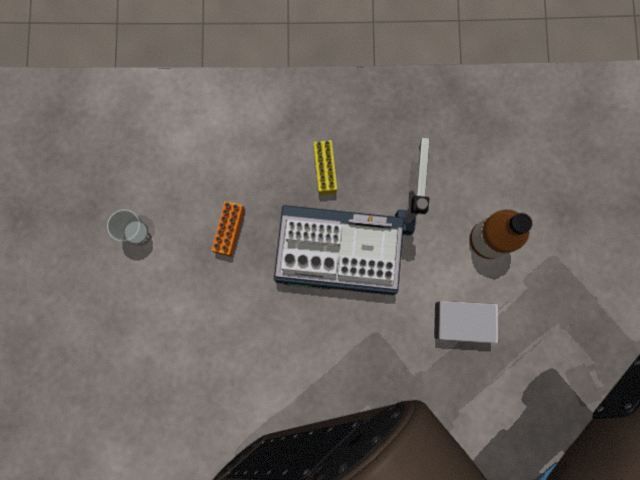

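Choice candidates: the white racks sit at top (367,268) for the front right with 12 medium tubes, (309,263) for the front left with 4 wide tubes, and (314,233) for the rear left with 14 narrow tubes. The yellow rack (325,166) and orange rack (228,229) are decoys. I'll check this in one crop.

```bash
python3 - <<'E'
import cv2,pickle,numpy as np
a=pickle.load(open("top.pkl","rb"))["img"][198:302,266:416,::-1]
b=pickle.load(open("scene.pkl","rb"))["img"][160:282,210:386,::-1]
a=cv2.resize(a,None,fx=5.33,fy=5.33,interpolation=cv2.INTER_CUBIC)
cv2.imwrite("pics/ca.png",a)
cv2.imwrite("pics/cb.png",cv2.resize(b,None,fx=4.5,fy=4.5,interpolation=cv2.INTER_CUBIC))
E
```

```text
(no output)
```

View pics/ca.png

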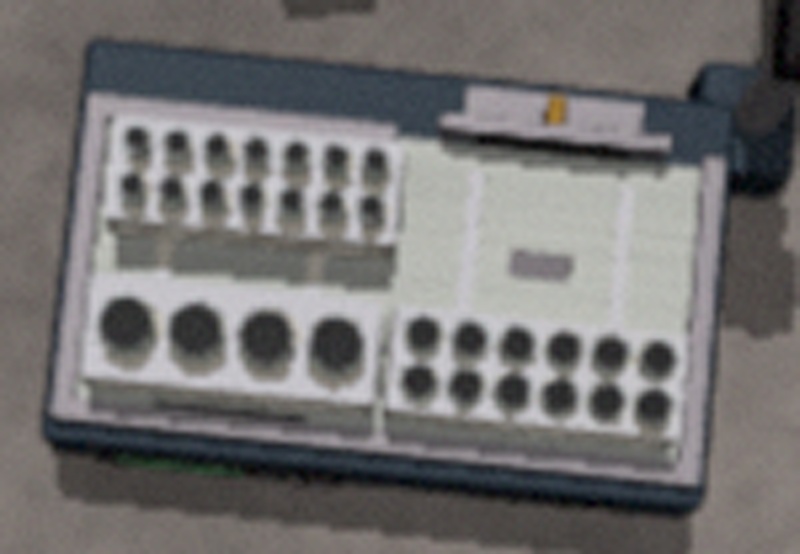

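View pics/cb.png

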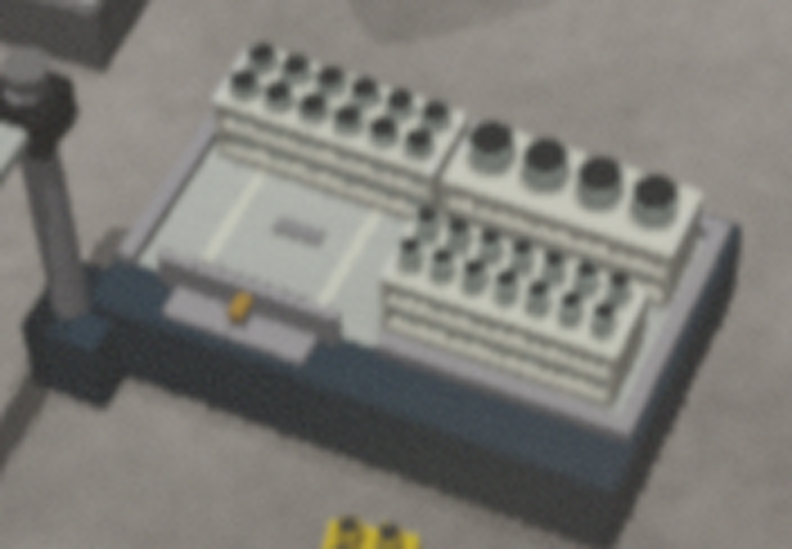

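The crops confirm it. Medium (12 tubes) is front right, wide (4 tubes) is front left and narrow (14 tubes) is rear left. The stop plate face is at crop (440-670, 130-145). Next I triangulate the corners.

```bash
cat > h.py <<'E'
import numpy as np,pickle,cv2
S={n:pickle.load(open(n+".pkl","rb")) for n in("scene","top")}
def ray(s,p):
    D=np.array([s["k1"],0,0,0,0.]); q=cv2.undistortPoints(np.array([[p]],float),s["K"],D)[0,0]
    d=s["pose"][:3,:3]@[q[0],q[1],1]; return s["pose"][:3,3],d/np.linalg.norm(d)
def atz(s,p,z):
    o,d=ray(s,p); return o+d*(z-o[2])/d[2]
T=lambda p:(p[0]/5.33+266-.4,p[1]/5.33+198-.4)
C=lambda p:(p[0]/4.5+210-.4,p[1]/4.5+160-.4)
def tri(a,b):
    A=0;v=0
    for o,d in(ray(S["top"],T(a)),ray(S["scene"],C(b))):
        P=np.eye(3)-np.outer(d,d);A=A+P;v=v+P@o
    x=np.linalg.solve(A,v);return x
E
python3 - <<'E'
from h import *
np.set_printoptions(precision=4,suppress=True)
pairs=dict(mRR=((690,335),(213,100)),mRL=((402,310),(438,178)),wRL=((95,275),(672,257)),wRR=((385,300),(443,187)),wFL=((85,380),(703,190)),
 nRL=((110,115),(610,355)),nRR=((400,140),(383,280)),nFL=((108,220),(645,285)),hRL=((90,44),(630,445)),hFL=((48,425),(740,228)))
for k,(a,b) in pairs.items(): print(k,tri(a,b))
print("top at z")
for k,p,z in [("hRL",(90,42),.06),("hRR",(735,108),.06),("hFR",(702,488),.06),("hFL",(47,425),.06),
 ("mFL",(388,418),.1),("mFR",(680,440),.1),("mRL",(402,310),.1),("mRR",(690,335),.1),("wFL",(85,380),.1),("wFR",(375,405),.1),("wRL",(95,275),.1),("wRR",(385,300),.1),
 ("nRL",(110,115),.1),("nRR",(400,140),.1),("nFL",(108,220),.1),("nFR",(393,245),.1)]: print(k,atz(S["top"],T(p),z))
for k,p,z in [("stopplateL scene",(338,325),.076),("stopplateR",(160,256),.076)]: print(k,atz(S["scene"],C(p),z))
E
```

```text
mRR [ 0.4963 -0.1865  0.0987]
mRL [ 0.5072 -0.0755  0.0943]
wRL [0.522  0.0405 0.0972]
wRR [ 0.5114 -0.0703  0.0944]
wFL [0.4814 0.0444 0.0985]
nRL [0.5842 0.0317 0.1011]
nRR [ 0.5731 -0.0777  0.0987]
nFL [0.5429 0.0344 0.1004]
hRL [0.6155 0.045  0.0824]
hFL [0.4679 0.0613 0.0609]
top at z
hRL [0.6219 0.0441 0.06  ]
hRR [ 0.592  -0.2133  0.06  ]
hFR [ 0.4409 -0.1948  0.06  ]
hFL [0.4681 0.0612 0.06  ]
mFL [ 0.4656 -0.0709  0.1   ]
mFR [ 0.4562 -0.1811  0.1   ]
mRL [ 0.5069 -0.077   0.1   ]
mRR [ 0.4961 -0.1862  0.1   ]
wFL [0.4813 0.0439 0.1   ]
wFR [ 0.4706 -0.0661  0.1   ]
wRL [0.5216 0.0401 0.1   ]
wRR [ 0.5108 -0.0706  0.1   ]
nRL [0.5839 0.0342 0.1   ]
nRR [ 0.5729 -0.0775  0.1   ]
nFL [0.5429 0.0351 0.1   ]
nFR [ 0.532 -0.074  0.1  ]
stopplateL scene [ 0.5868 -0.0952  0.076 ]
stopplateR [ 0.5736 -0.1853  0.076 ]
```

```bash
cat > g.py <<'E'
import sys,numpy as np
from scipy.spatial.transform import Rotation as R
from plant import ctrl
c=np.array([.5205,-.0743]);Y=-5.7
ey=np.array([-np.sin(np.radians(Y)),np.cos(np.radians(Y))]);ex=np.array([ey[1],-ey[0]])
def state():
    o=ctrl.get_obs();p=o["tool_pos"];d=p[:2]-c;f=o["force"]
    print("t %.2f coll x,y,z mm %.1f %.1f %.1f yaw %.2f F ex,ey,z %.2f %.2f %.2f"%(o["clock"],d@ex*1e3,d@ey*1e3,p[2]*1e3,o["orientation"][2],f[:2]@ex,f[:2]@ey,f[2]))
    return o
def goal(x,y,z,yaw):
    o=state();r0=R.from_euler("xyz",o["orientation"],degrees=True)
    w=np.r_[c+x/1e3*ex+y/1e3*ey,z/1e3];r1=R.from_euler("xyz",[180,0,yaw],degrees=True)
    print("shift cm",(r0.inv().apply(w-o["tool_pos"])*100).round(2),"turn",(r0.inv()*r1).as_rotvec(degrees=True).round(2))
if __name__=="__main__":
    goal(*map(float,sys.argv[1:])) if len(sys.argv)>2 else state()
E
python3 g.py -85 -58 160 -185.7
```

```text
t 0.10 coll x,y,z mm -214.9 -576.7 225.7 yaw -158.30 F ex,ey,z 0.23 0.13 0.30
shift cm [-35.4   40.06   6.63] turn [ 0.08 -0.03 27.4 ]
```

The manual's scale: shifts go in shares of 0.4 m and turns go in shares of 90 degrees. Converting my numbers, 28.3 cm / 40 = 0.7075, -25 cm / 40 = -0.625, 27.4 degrees / 90 = 0.3044.

Call:
{"op": "send_rows", "data": {"plan": [[[-0.05,0.0575,0,0,0,0.0222],[-0.125,0.1425,0,0,0,0.0556],[-0.2125,0.24,0,0,0,0.0944],[-0.3,0.3375,0,0,0,0.1333],[-0.3875,0.4375,0.0125,0,0,0.1778],[-0.475,0.5375,0.025,0,0,0.2222],[-0.55,0.625,0.0375,0,0,0.2667],[-0.625,0.7075,0.05,0,0,0.3044]]], "fingers": 0}}

```text
clock: 0.77
tool_pos: [0.3581, -0.3226, 0.2121]
orientation: [180.0, 0.0, 174.1]
force: [1.5, -0.5, -0.4]
opening: 0.0399
gripper_force: 0.0
```

```bash
python3 g.py -85 -58 160 -185.7
```

```text
t 0.77 coll x,y,z mm -136.9 -263.2 212.1 yaw 174.07 F ex,ey,z 1.51 -0.38 -0.43
shift cm [-5.11 20.54  5.21] turn [ 0.01  0.01 -0.23]
```

Converted, 15.2 cm / 40 = 0.38, 4.6 cm / 40 = 0.115.

Call:
{"op": "send_rows", "data": {"plan": [[[-0.02,0.075,0.0125,0,0,0],[-0.04,0.1625,0.0375,0,0,0],[-0.065,0.25,0.07,0,0,0],[-0.0825,0.325,0.1,0,0,0],[-0.0925,0.3675,0.1125,0,0,0],[-0.095,0.38,0.115,0,0,0],[-0.095,0.38,0.115,0,0,0],[-0.095,0.38,0.115,0,0,0]]]}}

```text
clock: 1.43
tool_pos: [0.4111, -0.1771, 0.1664]
orientation: [-180.0, -0.0, 174.4]
force: [-0.7, -0.5, -0.0]
opening: 0.0007
gripper_force: 0.0
```

```bash
python3 g.py -77 -58 80 -185.7;python3 -c "
from plant import ctrl
import cv2
s=ctrl.snapshot('wrist');cv2.imwrite('pics/w1.png',s['img'][:,:,::-1])"
```

```text
t 1.43 coll x,y,z mm -98.7 -113.2 166.4 yaw 174.36 F ex,ey,z -0.65 -0.52 -0.02
shift cm [-2.18  5.52  8.64] turn [-0.01 -0.01  0.06]
```

View pics/w1.png

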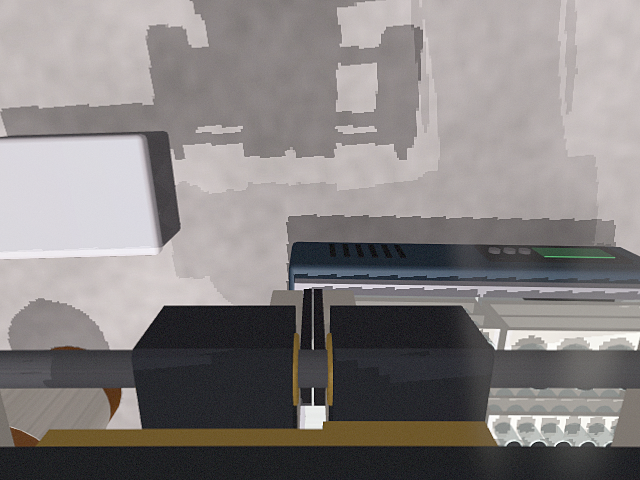

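The wrist view shows the shut fingers at (313,350), the housing's front edge level at about (300-620,243), and the tip box well off to the left. Next I move sideways and then down in front of the waiting rack.

Converted, 8.7 cm / 40 = 0.2175, 8.1 cm / 40 = 0.2025.

Call:
{"op": "send_rows", "data": {"plan": [[[-0.015,0.05,0,0,0,0],[-0.0325,0.105,0.0125,0,0,0],[-0.045,0.135,0.05,0,0,0],[-0.0475,0.1375,0.105,0,0,0],[-0.0475,0.1375,0.1625,0,0,0],[-0.0475,0.1375,0.2025,0,0,0],[-0.0475,0.1375,0.2175,0,0,0],[-0.0475,0.1375,0.2175,0,0,0]]]}}

```text
clock: 2.15
tool_pos: [0.4344, -0.1252, 0.0783]
orientation: [-180.0, -0.2, 174.2]
force: [1.0, -0.3, 1.0]
opening: 0.0006
gripper_force: 0.0
```

```bash
python3 g.py -66 -58 79 -185.7
```

```text
t 2.15 coll x,y,z mm -80.6 -59.2 78.3 yaw 174.21 F ex,ey,z 0.98 -0.23 0.99
shift cm [-1.46  0.12 -0.07] turn [-0.04 -0.15 -0.09]
```

Converted, -2.5 cm / 40 = -0.0625, -1.5 cm / 40 = -0.0375.

Call:
{"op": "send_rows", "data": {"plan": [[[-0.0125,0.0025,0,0,0,0],[-0.025,0.0025,0,0,0,0],[-0.0325,0.0025,0,0,0,0],[-0.0375,0.0025,0,0,0,0],[-0.0425,0.0025,0,0,0,0],[-0.0475,0.0025,0,0,0,0],[-0.055,0.0025,0,0,0,0],[-0.0625,0.0025,0,0,0,0]]]}}

```text
clock: 2.82
tool_pos: [0.4603, -0.1257, 0.0793]
orientation: [-180.0, -0.0, 174.3]
force: [-3.5, 0.3, 1.8]
opening: 0.0002
gripper_force: 1.2
```

Call:
{"op": "send_rows", "data": {"plan": [[[-0.0075,0,0,0,0,0],[-0.015,0,0,0,0,0],[-0.0225,0,0,0,0,0],[-0.03,0,0,0,0,0],[-0.0375,0,0,0,0,0],[-0.045,0,0,0,0,0],[-0.0525,0,0,0,0,0],[-0.06,0,0,0,0,0]]]}}

```text
clock: 3.48
tool_pos: [0.4844, -0.1281, 0.0792]
orientation: [-180.0, -0.0, 174.3]
force: [-1.6, 0.0, -0.3]
opening: 0.0007
gripper_force: 1.1
```

```bash
python3 g.py;python3 -c "
from plant import ctrl
import cv2,numpy as np
a=ctrl.snapshot('top')['img'][190:310,256:426];b=ctrl.snapshot('scene')['img'][150:270,205:375]
f=lambda i:cv2.resize(i[:,:,::-1],None,fx=4.6,fy=4.6,interpolation=cv2.INTER_CUBIC)[:,:]
cv2.imwrite('pics/p1.png',cv2.resize(np.hstack([f(a),f(b)]),(800,283)))"
```

```text
t 3.48 coll x,y,z mm -30.6 -57.1 79.2 yaw 174.30 F ex,ey,z -1.64 -0.16 -0.30
```

View pics/p1.png

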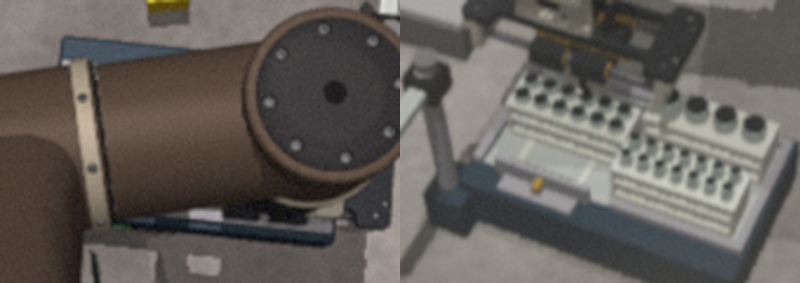

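The scene view shows the medium rack sliding straight, with its neighbours undisturbed. I continue towards the earliest place the buffer could be.

Converted, -1.4 cm / 40 = -0.035, -1.3 cm / 40 = -0.0325.

Call:
{"op": "send_rows", "data": {"plan": [[[-0.005,0,0,0,0,0],[-0.01,0,0,0,0,0],[-0.015,0,0,0,0,0],[-0.02,0,0,0,0,0],[-0.025,0,0,0,0,0],[-0.03,0,0,0,0,0],[-0.0325,0,0,0,0,0],[-0.035,0,0,0,0,0]]]}}

```text
clock: 4.25
tool_pos: [0.4984, -0.1295, 0.0793]
orientation: [-180.0, -0.0, 174.3]
force: [-2.8, 1.2, 0.6]
opening: 0.0006
gripper_force: 1.3
```

Converted, -0.8 cm / 40 = -0.02, -0.7 cm / 40 = -0.0175.

Call:
{"op": "send_rows", "data": {"plan": [[[-0.0025,0,0,0,0,0],[-0.005,0,0,0,0,0],[-0.0075,0,0,0,0,0],[-0.01,0,0,0,0,0],[-0.0125,0,0,0,0,0],[-0.015,0,0,0,0,0],[-0.0175,0,0,0,0,0],[-0.02,0,0,0,0,0]]]}}

```text
clock: 4.92
tool_pos: [0.5063, -0.1302, 0.0793]
orientation: [-180.0, 0.0, 174.3]
force: [-2.8, 0.9, 1.5]
opening: 0.0002
gripper_force: 1.2
```

```bash
python3 g.py
```

```text
t 4.92 coll x,y,z mm -8.6 -57.1 79.3 yaw 174.31 F ex,ey,z -2.90 0.66 1.52
```

Converted, -0.4 cm / 40 = -0.01, -0.35 cm / 40 = -0.0088.

Call:
{"op": "send_rows", "data": {"plan": [[[-0.0013,0,0,0,0,0],[-0.0025,0,0,0,0,0],[-0.0038,0,0,0,0,0],[-0.005,0,0,0,0,0],[-0.0063,0,0,0,0,0],[-0.0075,0,0,0,0,0],[-0.0088,0,0,0,0,0],[-0.01,0,0,0,0,0]]]}}

```text
clock: 5.58
tool_pos: [0.5102, -0.1306, 0.0793]
orientation: [-180.0, 0.0, 174.3]
force: [-2.2, 0.3, 0.4]
opening: 0.0006
gripper_force: 1.2
```

Converted, -0.2 cm / 40 = -0.005, -0.16 cm / 40 = -0.004.

Call:
{"op": "send_rows", "data": {"plan": [[[-0.001,0,0,0,0,0],[-0.002,0,0,0,0,0],[-0.003,0,0,0,0,0],[-0.004,0,0,0,0,0],[-0.005,0,0,0,0,0],[-0.005,0,0,0,0,0]]]}}

```text
clock: 6.08
tool_pos: [0.5122, -0.1309, 0.0793]
orientation: [-180.0, 0.0, 174.3]
force: [-2.7, -0.2, -0.4]
opening: 0.0006
gripper_force: 1.0
```

Converted, -0.2 cm / 40 = -0.005, -0.16 cm / 40 = -0.004.

Call:
{"op": "send_rows", "data": {"plan": [[[-0.001,0,0,0,0,0],[-0.002,0,0,0,0,0],[-0.003,0,0,0,0,0],[-0.004,0,0,0,0,0],[-0.005,0,0,0,0,0],[-0.005,0,0,0,0,0]]]}}

```text
clock: 6.58
tool_pos: [0.5143, -0.131, 0.0793]
orientation: [-180.0, 0.0, 174.3]
force: [-1.8, 1.0, -0.0]
opening: 0.0002
gripper_force: 1.1
```

Converted, -0.2 cm / 40 = -0.005, -0.16 cm / 40 = -0.004.

Call:
{"op": "send_rows", "data": {"plan": [[[-0.001,0,0,0,0,0],[-0.002,0,0,0,0,0],[-0.003,0,0,0,0,0],[-0.004,0,0,0,0,0],[-0.005,0,0,0,0,0],[-0.005,0,0,0,0,0]]]}}

```text
clock: 7.08
tool_pos: [0.5163, -0.1313, 0.0793]
orientation: [-180.0, 0.0, 174.3]
force: [-2.2, -0.8, 1.3]
opening: 0.0004
gripper_force: 1.1
```

Converted, -0.2 cm / 40 = -0.005, -0.16 cm / 40 = -0.004.

Call:
{"op": "send_rows", "data": {"plan": [[[-0.001,0,0,0,0,0],[-0.002,0,0,0,0,0],[-0.003,0,0,0,0,0],[-0.004,0,0,0,0,0],[-0.005,0,0,0,0,0],[-0.005,0,0,0,0,0]]]}}

```text
clock: 7.58
tool_pos: [0.5182, -0.1315, 0.0793]
orientation: [-180.0, 0.0, 174.3]
force: [-2.4, -0.4, 0.7]
opening: 0.0004
gripper_force: 1.1
```

Converted, -0.2 cm / 40 = -0.005, -0.16 cm / 40 = -0.004.

Call:
{"op": "send_rows", "data": {"plan": [[[-0.001,0,0,0,0,0],[-0.002,0,0,0,0,0],[-0.003,0,0,0,0,0],[-0.004,0,0,0,0,0],[-0.005,0,0,0,0,0],[-0.005,0,0,0,0,0]]]}}

```text
clock: 8.08
tool_pos: [0.5202, -0.1316, 0.0793]
orientation: [180.0, 0.0, 174.3]
force: [-1.4, 1.4, 1.2]
opening: 0.0005
gripper_force: 1.1
```

Converted, -0.2 cm / 40 = -0.005, -0.16 cm / 40 = -0.004.

Call:
{"op": "send_rows", "data": {"plan": [[[-0.001,0,0,0,0,0],[-0.002,0,0,0,0,0],[-0.003,0,0,0,0,0],[-0.004,0,0,0,0,0],[-0.005,0,0,0,0,0],[-0.005,0,0,0,0,0]]]}}

```text
clock: 8.58
tool_pos: [0.5223, -0.1318, 0.0793]
orientation: [-180.0, 0.0, 174.3]
force: [-2.0, 0.3, 0.8]
opening: 0.0005
gripper_force: 1.1
```

Converted, -0.2 cm / 40 = -0.005, -0.16 cm / 40 = -0.004.

Call:
{"op": "send_rows", "data": {"plan": [[[-0.001,0,0,0,0,0],[-0.002,0,0,0,0,0],[-0.003,0,0,0,0,0],[-0.004,0,0,0,0,0],[-0.005,0,0,0,0,0],[-0.005,0,0,0,0,0]]]}}

```text
clock: 9.08
tool_pos: [0.5236, -0.132, 0.0792]
orientation: [-180.0, -0.1, 174.3]
force: [-3.7, 1.3, 2.5]
opening: 0.0001
gripper_force: 2.4
```

Converted, -0.05 cm / 40 = -0.0013, -0.04 cm / 40 = -0.001.

Call:
{"op": "send_rows", "data": {"plan": [[[-0.0005,0,0,0,0,0],[-0.001,0,0,0,0,0],[-0.0013,0,0,0,0,0],[-0.0013,0,0,0,0,0]]]}}

```text
clock: 9.42
tool_pos: [0.5237, -0.1321, 0.0791]
orientation: [-180.0, -0.1, 174.3]
force: [-6.1, 1.4, 3.3]
opening: 0.0007
gripper_force: 2.9
```

Converted, -0.06 cm / 40 = -0.0015, -0.04 cm / 40 = -0.001.

Call:
{"op": "send_rows", "data": {"plan": [[[-0.0005,0,0,0,0,0],[-0.001,0,0,0,0,0],[-0.0015,0,0,0,0,0],[-0.0015,0,0,0,0,0]]]}}

```text
clock: 9.75
tool_pos: [0.5239, -0.1321, 0.0791]
orientation: [-180.0, -0.1, 174.3]
force: [-7.4, 1.3, 4.2]
opening: 0.0003
gripper_force: 3.4
```

About 7.5 N on the buffer, so the rack is home. I back straight off and look at the catch.

Converted, 5.6 cm / 40 = 0.14, 5.4 cm / 40 = 0.135.

Call:
{"op": "send_rows", "data": {"plan": [[[0.0025,0,0,0,0,0],[0.0075,0,0,0,0,0],[0.02,0,0,0,0,0],[0.045,0,0,0,0,0],[0.08,0,0,0,0,0],[0.115,0,-0.0075,0,0,0],[0.135,0,-0.05,0,0,0],[0.14,0,-0.1125,0,0,0]]]}}

```text
clock: 10.42
tool_pos: [0.466, -0.1265, 0.1231]
orientation: [-180.0, -0.2, 174.3]
force: [0.5, -0.3, 1.2]
opening: 0.0004
gripper_force: 0.0
```

Converted, -5 cm / 40 = -0.125, -4.5 cm / 40 = -0.1125.

Call:
{"op": "send_rows", "data": {"plan": [[[0,0,-0.0625,0,0,0],[0,0,-0.1125,0,0,0],[0,0.025,-0.125,0,0,0],[0,0.025,-0.125,0,0,0]]]}}

```text
clock: 10.75
tool_pos: [0.4715, -0.1157, 0.1763]
orientation: [179.9, 0.3, 174.3]
force: [-0.4, 0.1, 0.2]
opening: 0.0005
gripper_force: 0.0
```

```bash
python3 g.py -31 150 160 -95.7;python3 -c "
from plant import ctrl
import cv2,numpy as np
b=ctrl.snapshot('scene')['img'][155:275,205:375];w=ctrl.snapshot('wrist')['img']
b=cv2.resize(b[:,:,::-1],(800,565),interpolation=cv2.INTER_CUBIC)
w=cv2.resize(w[:,:,::-1],(500,375))
cv2.imwrite('pics/p2.png',cv2.resize(np.vstack([b,np.pad(w,((0,0),(150,150),(0,0)))]),(510,600)))"
```

```text
t 10.75 coll x,y,z mm -44.7 -46.1 176.3 yaw 174.31 F ex,ey,z -0.45 0.08 0.19
shift cm [-1.36 19.61  1.66] turn [ -0.17   0.27 -89.99]
```

View pics/p2.png

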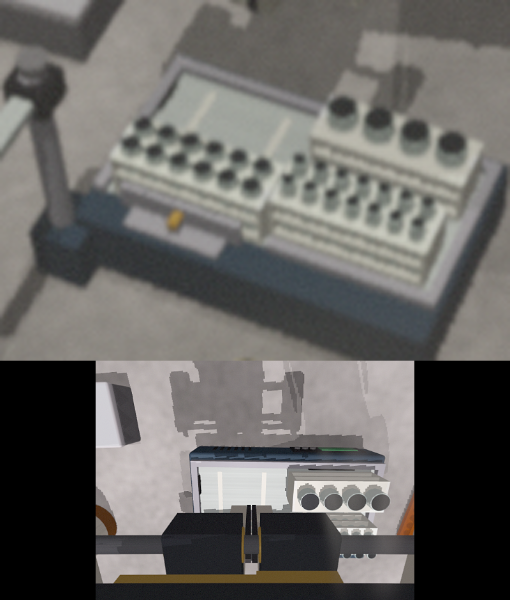

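The medium rack is at the rear right against the stop plate, and the other racks are untouched. The catch is hidden behind the fingers, so I move over the tray for a clear wrist view.

Converted, -8.5 cm / 40 = -0.2125, -7.5 cm / 40 = -0.1875.

Call:
{"op": "send_rows", "data": {"plan": [[[-0.025,0.025,-0.005,0,0,0],[-0.075,0.075,-0.005,0,0,0],[-0.1375,0.1125,-0.005,0,0,0],[-0.1875,0.125,-0.005,0,0,0],[-0.2125,0.125,-0.005,0,0,0],[-0.2125,0.125,-0.005,0,0,0],[-0.2125,0.125,-0.005,0,0,0]]]}}

```text
clock: 11.43
tool_pos: [0.5595, -0.0754, 0.1748]
orientation: [-180.0, -0.2, 174.3]
force: [-1.0, -0.1, 0.8]
opening: 0.0002
gripper_force: 0.0
```

```bash
python3 g.py -31 150 160 -95.7;python3 -c "
from plant import ctrl
import cv2,pickle
s=ctrl.snapshot('wrist');pickle.dump(s,open('wrist.pkl','wb'));w=s['img'][60:380,100:500]
cv2.imwrite('pics/w2.png',cv2.resize(w[:,:,::-1],None,fx=1.9,fy=1.8,interpolation=cv2.INTER_CUBIC))"
```

```text
t 11.43 coll x,y,z mm 38.9 2.8 174.8 yaw 174.28 F ex,ey,z -0.96 -0.17 0.85
shift cm [ 6.99 14.72  1.49] turn [  0.1   -0.15 -90.02]
```

View pics/w2.png

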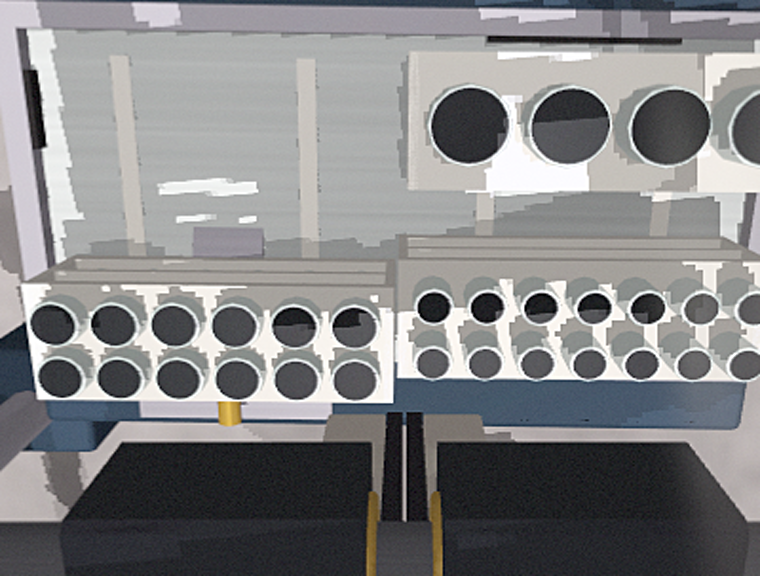

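The catch plate shows whole and up at crop (228,241), directly in front of the rack base, so the medium rack is home. Now the front left rack: I turn 90° and go to its left side.

Converted, 14.7 cm / 40 = 0.3675, 13.7 cm / 40 = 0.3425, -50 degrees / 90 = -0.5556.

Call:
{"op": "send_rows", "data": {"plan": [[[0.0125,0.025,0,0,0,-0.0444],[0.0375,0.075,0,0,0,-0.1111],[0.075,0.15,0,0,0,-0.1889],[0.1125,0.225,0,0,0,-0.2667],[0.1425,0.2925,0,0,0,-0.3444],[0.165,0.3425,0,0,0,-0.4222],[0.175,0.3675,0,0,0,-0.5],[0.175,0.3675,0,0,0,-0.5556]]]}}

```text
clock: 12.15
tool_pos: [0.5035, 0.0792, 0.1767]
orientation: [180.0, 0.0, -135.2]
force: [-0.1, -0.0, -0.2]
opening: 0.0004
gripper_force: 0.0
```

```bash
python3 g.py -31 145 120 -95.7
```

```text
t 12.15 coll x,y,z mm -32.2 151.1 176.7 yaw -135.22 F ex,ey,z -0.12 -0.01 -0.20
shift cm [ 0.4  -0.48  5.66] turn [-1.000e-02  5.000e-02 -3.952e+01]
```

Converted, 5.7 cm / 40 = 0.1425, 5 cm / 40 = 0.125, -40 degrees / 90 = -0.4444.

Call:
{"op": "send_rows", "data": {"plan": [[[0.005,-0.005,0.0125,0,0,-0.0667],[0.01,-0.01,0.05,0,0,-0.1444],[0.01,-0.0125,0.1,0,0,-0.2222],[0.01,-0.0125,0.125,0,0,-0.3],[0.01,-0.0125,0.1425,0,0,-0.3778],[0.01,-0.0125,0.1425,0,0,-0.4444],[0.01,-0.0125,0.1425,0,0,-0.4444],[0.01,-0.0125,0.1425,0,0,-0.4444]]]}}

```text
clock: 12.82
tool_pos: [0.505, 0.0711, 0.1195]
orientation: [-180.0, 0.0, -95.9]
force: [0.1, 0.1, -0.4]
opening: 0.0007
gripper_force: 0.0
```

```bash
python3 g.py -30.5 140 79 -95.7
```

```text
t 12.82 coll x,y,z mm -29.8 143.1 119.5 yaw -95.91 F ex,ey,z 0.10 0.11 -0.37
shift cm [0.31 0.07 4.05] turn [-0.01  0.   -0.21]
```

Converted, 4.05 cm / 40 = 0.1013, 3.7 cm / 40 = 0.0925, -0.2 degrees / 90 = -0.0022.

Call:
{"op": "send_rows", "data": {"plan": [[[0,0.0013,0.025,0,0,-0.0022],[0.0025,0.0013,0.0625,0,0,-0.0022],[0.005,0.0013,0.0925,0,0,-0.0022],[0.0075,0.0013,0.1013,0,0,-0.0022],[0.0125,0.0013,0.1013,0,0,-0.0022],[0.0175,0.0013,0.1013,0,0,-0.0022],[0.0225,0.0013,0.1013,0,0,-0.0022],[0.0275,0.0013,0.1013,0,0,-0.0022]]]}}

```text
clock: 13.48
tool_pos: [0.5044, 0.0606, 0.0795]
orientation: [-179.9, 0.0, -95.5]
force: [0.6, 0.1, 0.2]
opening: 0.0007
gripper_force: 0.0
```

Converted, 1.6 cm / 40 = 0.04, 1.4 cm / 40 = 0.035.

Call:
{"op": "send_rows", "data": {"plan": [[[0.005,0,0,0,0,0],[0.01,0,0,0,0,0],[0.015,0,0,0,0,0],[0.02,0,0,0,0,0],[0.025,0,0,0,0,0],[0.03,0,0,0,0,0],[0.035,0,0,0,0,0],[0.04,0,0,0,0,0]]]}}

```text
clock: 14.15
tool_pos: [0.5027, 0.0447, 0.079]
orientation: [-180.0, 0.0, -95.5]
force: [0.7, 2.7, 1.8]
opening: 0.0007
gripper_force: 1.2
```

```bash
python3 g.py
```

```text
t 14.15 coll x,y,z mm -29.5 116.7 79.0 yaw -95.49 F ex,ey,z 0.43 2.72 1.84
```

Converted, 2.75 cm / 40 = 0.0688, 2.4 cm / 40 = 0.06.

Call:
{"op": "send_rows", "data": {"plan": [[[0.0075,0,0,0,0,0],[0.0163,0,0,0,0,0],[0.025,0,0,0,0,0],[0.0338,0,0,0,0,0],[0.0425,0,0,0,0,0],[0.0513,0,0,0,0,0],[0.06,0,0,0,0,0],[0.0688,0,0,0,0,0]]]}}

```text
clock: 14.82
tool_pos: [0.4997, 0.0169, 0.0788]
orientation: [180.0, 0.0, -95.5]
force: [-0.0, 2.3, 0.5]
opening: 0.0005
gripper_force: 1.2
```

Converted, 2.7 cm / 40 = 0.0675, 2.4 cm / 40 = 0.06.

Call:
{"op": "send_rows", "data": {"plan": [[[0.0088,0,0,0,0,0],[0.0175,0,0,0,0,0],[0.0263,0,0,0,0,0],[0.035,0,0,0,0,0],[0.0438,0,0,0,0,0],[0.0525,0,0,0,0,0],[0.06,0,0,0,0,0],[0.0675,0,0,0,0,0]]]}}

```text
clock: 15.48
tool_pos: [0.4971, -0.0099, 0.0788]
orientation: [180.0, -0.0, -95.5]
force: [-0.7, 2.5, 1.2]
opening: 0.0004
gripper_force: 1.2
```

```bash
python3 g.py;python3 -c "
from plant import ctrl
import cv2,numpy as np
b=ctrl.snapshot('scene')['img'][155:275,205:375];w=ctrl.snapshot('wrist')['img']
b=cv2.resize(b[:,:,::-1],(800,565),interpolation=cv2.INTER_CUBIC)
w=cv2.resize(w[:,:,::-1],(640,480))
cv2.imwrite('pics/p3.png',cv2.resize(np.vstack([b,np.pad(w,((0,0),(80,80),(0,0)))]),(460,600)))"
```

```text
t 15.48 coll x,y,z mm -29.6 61.8 78.8 yaw -95.50 F ex,ey,z -0.98 2.44 1.20
```

View pics/p3.png

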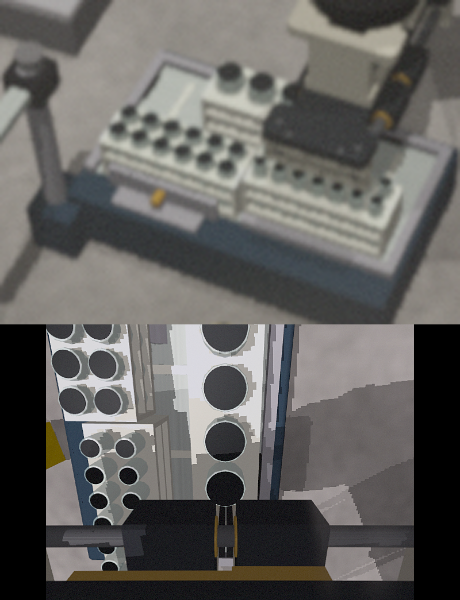

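The wide rack is sliding straight, with clear gaps to the rear racks and the front rail. I continue.

Call:
{"op": "send_rows", "data": {"plan": [[[0.0075,0,0,0,0,0],[0.0163,0,0,0,0,0],[0.025,0,0,0,0,0],[0.0338,0,0,0,0,0],[0.0425,0,0,0,0,0],[0.0513,0,0,0,0,0],[0.06,0,0,0,0,0],[0.0675,0,0,0,0,0]]]}}

```text
clock: 16.25
tool_pos: [0.4945, -0.0368, 0.0788]
orientation: [180.0, -0.0, -95.5]
force: [1.0, 1.1, -1.0]
opening: 0.0005
gripper_force: 0.9
```

Converted, 2.2 cm / 40 = 0.055, 2 cm / 40 = 0.05.

Call:
{"op": "send_rows", "data": {"plan": [[[0.0075,0,0,0,0,0],[0.015,0,0,0,0,0],[0.0225,0,0,0,0,0],[0.03,0,0,0,0,0],[0.0375,0,0,0,0,0],[0.045,0,0,0,0,0],[0.05,0,0,0,0,0],[0.055,0,0,0,0,0]]]}}

```text
clock: 16.92
tool_pos: [0.4925, -0.0586, 0.0788]
orientation: [180.0, -0.0, -95.5]
force: [-0.7, 2.4, 0.3]
opening: 0.0004
gripper_force: 0.9
```

```bash
python3 g.py
```

```text
t 16.92 coll x,y,z mm -29.4 12.9 78.8 yaw -95.51 F ex,ey,z -0.90 2.32 0.33
```

Converted, 0.4 cm / 40 = 0.01, 0.35 cm / 40 = 0.0088.

Call:
{"op": "send_rows", "data": {"plan": [[[0.0015,0,0,0,0,0],[0.003,0,0,0,0,0],[0.0045,0,0,0,0,0],[0.006,0,0,0,0,0],[0.0075,0,0,0,0,0],[0.0088,0,0,0,0,0],[0.01,0,0,0,0,0]]]}}

```text
clock: 17.5
tool_pos: [0.4922, -0.0623, 0.0788]
orientation: [-180.0, -0.0, -95.5]
force: [-0.2, 1.6, -1.3]
opening: 0.0003
gripper_force: 0.9
```

Call:
{"op": "send_rows", "data": {"plan": [[[0.001,0,0,0,0,0],[0.002,0,0,0,0,0],[0.003,0,0,0,0,0],[0.004,0,0,0,0,0],[0.005,0,0,0,0,0],[0.005,0,0,0,0,0]]]}}

```text
clock: 18.0
tool_pos: [0.492, -0.0642, 0.0788]
orientation: [-180.0, 0.0, -95.5]
force: [-0.1, 2.9, -0.7]
opening: 0.0001
gripper_force: 1.3
```

Converted, 0.12 cm / 40 = 0.003, 0.09 cm / 40 = 0.0023.

Call:
{"op": "send_rows", "data": {"plan": [[[0.0008,0,0,0,0,0],[0.0015,0,0,0,0,0],[0.0023,0,0,0,0,0],[0.003,0,0,0,0,0],[0.003,0,0,0,0,0]]]}}

```text
clock: 18.42
tool_pos: [0.4923, -0.0649, 0.0789]
orientation: [-180.0, 0.0, -95.5]
force: [0.5, 6.6, -1.3]
opening: 0.0001
gripper_force: 3.1
```

The wide rack has met the right buffer at 6.6 N. I back off, rise and go behind the rear left rack.

Converted, -9.5 cm / 40 = -0.2375, -7.5 cm / 40 = -0.1875.

Call:
{"op": "send_rows", "data": {"plan": [[[-0.0025,0,0,0,0,0],[-0.01,0,0,0,0,0],[-0.025,0,0,0,0,0],[-0.045,0,0,0,0,0],[-0.06,0,-0.0375,0,0,0],[-0.0625,0,-0.1125,0,0,0],[-0.0625,0,-0.1875,0,0,0],[-0.0625,0,-0.2375,0,0,0]]]}}

```text
clock: 19.08
tool_pos: [0.4949, -0.04, 0.1764]
orientation: [-179.9, -0.0, -95.4]
force: [0.7, 0.6, -0.8]
opening: 0.0004
gripper_force: 0.0
```

```bash
python3 g.py 78 58 170 174.3; python3 -c "
import pickle,numpy as np
s=pickle.load(open('wrist.pkl','rb'));print(s['pose'][:3,3])"
```

```text
t 19.08 coll x,y,z mm -28.8 31.6 176.4 yaw -95.44 F ex,ey,z 0.67 0.63 -0.77
shift cm [ -2.59 -10.69   0.66] turn [-9.000e-02  8.000e-02  9.026e+01]
[ 0.47660388 -0.06754636  0.33370045]
```

Converted, -10.7 cm / 40 = -0.2675, -9.8 cm / 40 = -0.245, 54 degrees / 90 = 0.6.

Call:
{"op": "send_rows", "data": {"plan": [[[-0.0075,-0.0175,0,0,0,0.0556],[-0.0175,-0.055,0,0,0,0.1333],[-0.03,-0.105,0,0,0,0.2111],[-0.0425,-0.16,0,0,0,0.2889],[-0.0525,-0.21,0,0,0,0.3667],[-0.06,-0.245,0,0,0,0.4444],[-0.065,-0.2675,0,0,0,0.5222],[-0.065,-0.2675,0,0,0,0.6]]]}}

```text
clock: 19.75
tool_pos: [0.6047, -0.0242, 0.1732]
orientation: [-180.0, -0.1, -149.8]
force: [-0.4, -0.4, 0.8]
opening: 0.0004
gripper_force: 0.0
```

Converted, 36.2 degrees / 90 = 0.4022.

Call:
{"op": "send_rows", "data": {"plan": [[[0,0,0,0,0,0.0778],[0,0,0,0,0,0.1556],[0,0,0,0,0,0.2333],[0,0,0,0,0,0.3111],[0,0,0,0,0,0.3778],[0,0,0,0,0,0.4022],[0,0,0,0,0,0.4022],[0,0,0,0,0,0.4022]]]}}

```text
clock: 20.42
tool_pos: [0.6031, -0.0246, 0.1737]
orientation: [-180.0, -0.0, 174.4]
force: [-0.6, -0.5, 0.1]
opening: 0.0005
gripper_force: 0.0
```

```bash
python3 g.py 76 58 80 174.3;
```

```text
t 20.42 coll x,y,z mm 77.3 57.7 173.7 yaw 174.42 F ex,ey,z -0.52 -0.53 0.14
shift cm [0.12 0.03 9.37] turn [-0.02 -0.02  0.12]
```

Converted, 9.3 cm / 40 = 0.2325, 8.7 cm / 40 = 0.2175.

Call:
{"op": "send_rows", "data": {"plan": [[[0,0,0.0375,0,0,0],[0,0,0.0875,0,0,0],[0,0,0.1375,0,0,0],[0,0,0.1875,0,0,0],[0,0,0.2175,0,0,0],[0,0,0.2325,0,0,0],[0,0,0.2325,0,0,0],[0.005,0,0.2325,0,0,0]]]}}

```text
clock: 21.08
tool_pos: [0.6017, -0.0247, 0.0811]
orientation: [-180.0, 0.0, 174.4]
force: [0.5, 0.5, 0.1]
opening: 0.0003
gripper_force: 0.0
```

Converted, 1.8 cm / 40 = 0.045, 1.6 cm / 40 = 0.04.

Call:
{"op": "send_rows", "data": {"plan": [[[0.0075,0,0,0,0,0],[0.015,0,0,0,0,0],[0.02,0,0,0,0,0],[0.025,0,0,0,0,0],[0.03,0,0,0,0,0],[0.035,0,0,0,0,0],[0.04,0,0,0,0,0],[0.045,0,0,0,0,0]]]}}

```text
clock: 21.75
tool_pos: [0.584, -0.0229, 0.0813]
orientation: [180.0, 0.1, 174.3]
force: [1.5, 0.1, 1.0]
opening: 0.0004
gripper_force: 1.1
```

```bash
python3 g.py
```

```text
t 21.75 coll x,y,z mm 58.0 57.5 81.3 yaw 174.32 F ex,ey,z 1.46 0.20 1.05
```

Converted, 2.7 cm / 40 = 0.0675, 2.4 cm / 40 = 0.06.

Call:
{"op": "send_rows", "data": {"plan": [[[0.0075,0,0,0,0,0],[0.0163,0,0,0,0,0],[0.025,0,0,0,0,0],[0.0338,0,0,0,0,0],[0.0425,0,0,0,0,0],[0.0513,0,0,0,0,0],[0.06,0,0,0,0,0],[0.0675,0,0,0,0,0]]]}}

```text
clock: 22.42
tool_pos: [0.556, -0.0203, 0.0808]
orientation: [-180.0, -0.0, 174.3]
force: [1.8, -1.3, 0.4]
opening: 0.0008
gripper_force: 1.0
```

Converted, 2.6 cm / 40 = 0.065, 2.4 cm / 40 = 0.06.

Call:
{"op": "send_rows", "data": {"plan": [[[0.0088,0,0,0,0,0],[0.0175,0,0,0,0,0],[0.0263,0,0,0,0,0],[0.035,0,0,0,0,0],[0.0438,0,0,0,0,0],[0.0525,0,0,0,0,0],[0.06,0,0,0,0,0],[0.065,0,0,0,0,0]]]}}

```text
clock: 23.08
tool_pos: [0.5301, -0.0177, 0.0808]
orientation: [-180.0, -0.0, 174.3]
force: [2.5, 0.1, 0.4]
opening: 0.0004
gripper_force: 1.0
```

```bash
python3 g.py
```

```text
t 23.08 coll x,y,z mm 3.9 57.3 80.8 yaw 174.30 F ex,ey,z 2.44 0.35 0.40
```

Converted, 0.4 cm / 40 = 0.01, 0.36 cm / 40 = 0.009.

Call:
{"op": "send_rows", "data": {"plan": [[[0.0015,0,0,0,0,0],[0.003,0,0,0,0,0],[0.0045,0,0,0,0,0],[0.006,0,0,0,0,0],[0.0075,0,0,0,0,0],[0.009,0,0,0,0,0],[0.01,0,0,0,0,0],[0.01,0,0,0,0,0]]]}}

```text
clock: 23.75
tool_pos: [0.5265, -0.0173, 0.0808]
orientation: [-180.0, -0.0, 174.3]
force: [1.3, 0.0, -0.4]
opening: 0.0006
gripper_force: 0.8
```

Converted, 0.2 cm / 40 = 0.005, 0.16 cm / 40 = 0.004.

Call:
{"op": "send_rows", "data": {"plan": [[[0.001,0,0,0,0,0],[0.002,0,0,0,0,0],[0.003,0,0,0,0,0],[0.004,0,0,0,0,0],[0.005,0,0,0,0,0],[0.005,0,0,0,0,0]]]}}

```text
clock: 24.25
tool_pos: [0.5245, -0.0171, 0.0808]
orientation: [-180.0, -0.0, 174.3]
force: [1.7, -0.3, 0.6]
opening: 0.0004
gripper_force: 0.7
```

Converted, 0.2 cm / 40 = 0.005, 0.16 cm / 40 = 0.004.

Call:
{"op": "send_rows", "data": {"plan": [[[0.001,0,0,0,0,0],[0.002,0,0,0,0,0],[0.003,0,0,0,0,0],[0.004,0,0,0,0,0],[0.005,0,0,0,0,0],[0.005,0,0,0,0,0]]]}}

```text
clock: 24.75
tool_pos: [0.5232, -0.0169, 0.0811]
orientation: [180.0, 0.1, 174.3]
force: [4.4, -1.8, -0.1]
opening: 0.0001
gripper_force: 2.4
```

Call:
{"op": "send_rows", "data": {"plan": [[[0.0005,0,0,0,0,0],[0.001,0,0,0,0,0],[0.0015,0,0,0,0,0],[0.0015,0,0,0,0,0]]]}}

```text
clock: 25.08
tool_pos: [0.5229, -0.0168, 0.0813]
orientation: [180.0, 0.1, 174.3]
force: [5.9, -2.8, 0.9]
opening: 0.0005
gripper_force: 2.7
```

The narrow rack has met the front buffer at about 6 N. I back off, rise and take a final look.

Converted, -9.5 cm / 40 = -0.2375, -7.5 cm / 40 = -0.1875.

Call:
{"op": "send_rows", "data": {"plan": [[[-0.0025,0,0,0,0,0],[-0.01,0,0,0,0,0],[-0.025,0,0,0,0,0],[-0.045,0,0,0,0,0],[-0.06,0,-0.0375,0,0,0],[-0.0625,0,-0.1125,0,0,0],[-0.0625,0,-0.1875,0,0,0],[-0.0625,0,-0.2375,0,0,0]]]}}

```text
clock: 25.75
tool_pos: [0.5479, -0.0194, 0.178]
orientation: [-180.0, 0.0, 174.3]
force: [1.4, 0.2, 0.5]
opening: 0.0005
gripper_force: 0.0
```

Converted, -5 cm / 40 = -0.125, -4 cm / 40 = -0.1.

Call:
{"op": "send_rows", "data": {"plan": [[[-0.025,-0.025,-0.025,0,0,0],[-0.0625,-0.0625,-0.0625,0,0,0],[-0.0875,-0.1,-0.1,0,0,0],[-0.1,-0.125,-0.125,0,0,0],[-0.1,-0.125,-0.125,0,0,0],[-0.1,-0.125,-0.125,0,0,0],[-0.1,-0.125,-0.125,0,0,0]]]}}

```text
clock: 26.33
tool_pos: [0.5811, -0.0728, 0.2247]
orientation: [180.0, -0.1, 174.3]
force: [0.4, -0.5, -0.0]
opening: 0.0004
gripper_force: 0.0
```

```bash
python3 g.py;python3 -c "
from plant import ctrl
import cv2,numpy as np
s=ctrl.snapshot('wrist')['img'][40:400,60:600];b=ctrl.snapshot('scene')['img'][155:275,205:375]
w=cv2.resize(s[:,:,::-1],(560,373));b=cv2.resize(b[:,:,::-1],(318,224),interpolation=cv2.INTER_CUBIC)
cv2.imwrite('pics/p4.png',np.vstack([w,np.pad(b,((0,0),(0,242),(0,0)))]))"
```

```text
t 26.33 coll x,y,z mm 60.2 7.5 224.7 yaw 174.27 F ex,ey,z 0.46 -0.43 -0.04
```

View pics/p4.png

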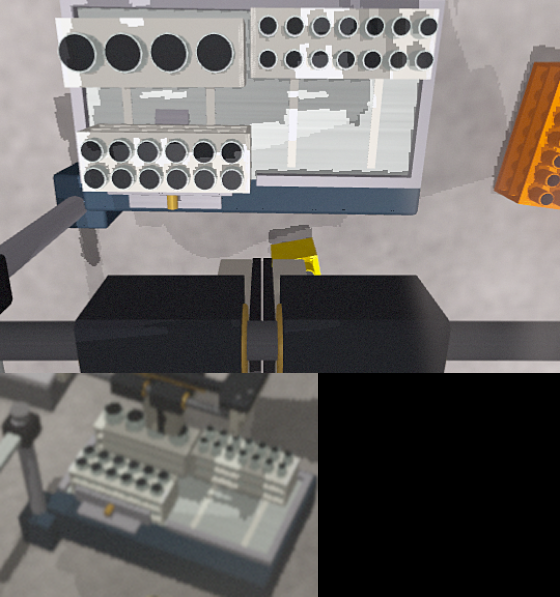

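The view shows medium at the rear right with the catch up at (172,117), wide at the front right against the right buffer, and narrow at the front left against the front rail. The arm is clear of everything.

```bash
python3 -c "
from plant import ctrl
print(ctrl.close_job())"
```

```text
the job is handed in; nothing more can be done
None
```

The job is handed in: the medium, wide and narrow racks were each stepped one place in the order asked, with about 6 to 7.5 N felt at each stop and the catch visibly up behind the medium rack; the hand-in gave no verdict.

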